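Draw the display cage's bolt with the hooked rod

ROBOT

A 6-joint arm with a two-finger parallel gripper is mounted at the origin on the work surface. World frame = base frame: x ahead of the robot, y to its left, z up, the work surface at z = 0. Lengths are in m, angles in rad, forces in N, time in s.
With the tool pointing down it reaches from about 0.275 to 0.875 m from the base axis. Payload 12.5 kg.
Tool frame: the origin (TCP) lies midway between the tips of the shut fingers; the grasp point (between the pads) lies 19 mm behind it (bot.grip_depth is the distance from the TCP to the grasp point, in m); z points along the fingers, y is the direction in which the jaws open and shut (so a half turn about z gives the same grasp; the last joint's range is limited). The gripper opens to 85 mm and grips with 20 to 120 N. Pads are 22 mm wide; open, the fingers measure 114 mm over their backs; the gripper's body (76 mm by 85 mm) begins 54 mm behind the grasp point. The pads swing forward as they close: fully open they stand 13 mm farther back than shut.
Start: joints at [-0.085, 0.351, 1.652, -0, 1.139, -0.085], TCP at [0.55, 0, 0.231] pointing down, gripper open.
Joint ranges: [-2.75, 2.75], [-0.79, 2.1], [0.01, 2.65], [-1.57, 4.71], [0.07, 3.14], [-2.87, 2.87]. Speed limits (rad/s): [2.22, 2.22, 2.79, 3.14, 3.14, 3.14].

INTERFACE

Orientations are given as a unit quaternion [x, y, z, w].
In Python, from plant import bot gives the robot as it stands.
- The arm moves only by the tool send_rows, never from a script. Its argument "series" is a list of rows, each an object with "linear": the shift along the tool's x, y, z in m, a list of three; "twist": the turn about the tool's z in rad; "hand": the opening, from 0 (shut) to 1 (fully open). In form: [{"linear": [tx, ty, tz], "twist": twist, "hand": hand}, ...]. A call has 1 to 20 rows; each row is the pose to reach, as a shift and turn from the pose commanded when the call began, along the tool's axes at that moment; what a row does not reach only later rows make up. A row lasts 1/8 s, in which the tool goes at most 62.5 mm and 10.7 degrees, less where a joint would pass 70% of its speed; a pose out of reach is approached as far as the arm can. A call with a gripper value outside its range is refused whole. The fingers move at their own pace and stop on an object; the grip force is fixed at half the most. Time passes only in rows, so rows that repeat a pose let the fingers close. It gives the time, the measured TCP pose, the force and the opening at its end, in the units of the state.
- bot.get_obs(): the state, without advancing time (a new reading comes with each control period).
- bot.get_image(name): name is "scene" or "side" or "wrist"; returns a dict with "frame" (384x512x3 uint8, blue, green, red), "K" (3x3 intrinsics, pixels), "rvec" (rotation vector, rad) and "tvec" (3), from world to camera coordinates, as OpenCV has them. Camera axes: x right, y down, z forward; pixel columns grow to the right and rows downward; lengths in m; the calibration is good to about 2 mm. The wrist camera is an equidistant fisheye: a pixel r from the principal point sees the ray r / f radians off the axis. A picture is of the moment at which its call begins. There is no depth.
- bot.hand_in(): hands the job in, once; it reports no verdict.
Trained networks look in the newest picture that a camera, given by its name, has taken for a name from the list of things; names that differ only in an ending like _2 or _b are one class to them, and where a whole thing is asked for, a point or a joint stands for the part that bears it (a point fixed in the world has none). Each returns a list of dicts, best first, with "conf" (0 to 1); they miss things now and then, are a little off and sometimes report something else, mostly with a low value. They report only what shows in the picture. A call takes as long as a camera call. They do not tell look-alikes from the thing itself.
- bot.search_frame(camera, query): "centre" ([x, y, z] in m, in world coordinates, good to about 4 mm: the middle of the surface that is visible of it).
- bot.tip_of(camera, query): "centre" ([x, y, z] in m, in world coordinates, good to about 4 mm: a listed point, or the origin of a listed thing).
The state is a dict: "time_s": time; "joints": joint angles; "qvel": joint speeds; "effort": joint torques, N m; "position": TCP position; "tcp_rot": TCP orientation; "ft_force": force on the tool from outside, world axes, zero at the start; "wrist_torque": the same for the moment, N m; "gripper_width": finger opening in m.
Only numpy, scipy, OpenCV 4.12 (cv2) and the standard library are available. Lean on these libraries where they do the work, as an engineer would, in place of code of your own. Each camera call takes 0.05 s, during which the arm holds its last target. There are 200 camera calls.

TASK

Unlock the wire display cage with the red knob: pick up the hooked rod by its orange handle, reach its hook in under the cage's roof and draw the red-knobbed bolt fully out towards the open front, touching the bolt only with the rod and not by hand. Leave the blue-knobbed bolt shut. Then lay the rod down flat on the bare table, clear of both cages, and let go.

Things in the scene. Friction and masses are not known exactly. Their poses are not given: they have to be found in the camera images.
- rod_grip (a point): Hooked rod (140 g): orange block handle 100 long, 20 wide, 30 high, with a straight 8 mm chrome bar ending in a hook. Point: handle centre, 15 mm above the table as it lies. x along the bar to the hook, y to the side the hook bends, z up. Bar axis at handle mid-height, to x = +175 mm, then bends square to +y for 35 mm (39 to its round end), all level. A straight rod with black handle is a bystander.
- rod_hook (a point): Middle of the hook's 35 mm cross bar, on its axis: from rod_grip 175 mm along its x and 17.5 mm along its y. Same axes as rod_grip.
- red_knob (a point): Red knob of the bolt to draw: upright post, 14 mm diameter, from 22 to 64 mm above the table, with a 22 mm wide cap up to 69 mm. Origin on the post's axis 42 mm above the table; axes as red_box. The bolt's steel bar and guides, below and beyond it, stay under 26 mm. Shut, it stands 75 mm behind the cage's open front edge.
- red_bolt (a joint): Slide of the red-knobbed bolt in m: 0 shut; 0.04 fully drawn, at a stop, the knob then 40 mm nearer the cage's open front (along -x of red_box). It stays where it is left and resists with about 2.5 N. It may start up to 5 mm drawn.
- red_box: Wire display cage of the red bolt, fixed, 220 deep (x), 140 wide (y), 85 mm high, red strip on the roof's far edge. Origin: centre of its underside; x points inwards from its open front (at x = -110 mm), y to the left, z up. Base 6 mm, walls and wire roof 4 mm thick. Shut knob at x = -35, y = +20 mm; a partition 51 mm high crosses at x = +35. It may stand left or right of the blue cage.
- blue_knob (a point): Knob of the other cage's bolt, to be left shut: blue, in a like cage with a blue strip; same sizes and axes as red_knob and its cage.
There are look-alikes about, which are no part of the job. There is more than one size of the part that bears rod_grip; the job needs the largest.

How it is judged:
By the outcome, as a careful person would: the job done as asked, in the order asked, and still so for the second after the job is handed in, with the robot touching nothing.
It also fails if it takes over 51 s, if anything falls off the work surface, if the arm or the gripper's body presses on something with over 40 N, if the wrist force passes 120 N, or if a joint passes its speed limit or range.

## Working session

There is one attempt and no reset: what is moved stays moved. The work goes in short steps, Python scripts to look and compute and a tool call to move; the robot and the scene stay as the last step left them, time stands still between calls to the robot, and variables do not carry over. Pictures are saved under pics/ and viewed, about 8 in all and at most 12, crops included, and the job is handed in when it is done.

Besides the shell and the picture viewer there is one more tool, called after ">>>" by a JSON object that holds its "name" and its "arguments", one argument or row to a line. send_rows: Moves the arm, as the interface text tells. Its arguments: {"type":"object","properties":{"series":{"type":"array"}},"required":["series"]}

```bash
mkdir -p pics; ls
cat > h.py <<'E'
import numpy as np, cv2
from plant import bot
def cam(n):
    d=bot.get_image(n); R=cv2.Rodrigues(np.array(d['rvec'],float))[0]; return d['frame'],np.array(d['K']),R,np.array(d['tvec']).ravel()
def ray(n,c,px,z):
    f,K,R,t=c; v=np.array([(px[0]-K[0,2])/K[0,0],(px[1]-K[1,2])/K[1,1]])
    if n=='wrist':
        r=np.linalg.norm(v); u=np.r_[v/r*np.sin(r),np.cos(r)] if r>1e-9 else np.array([0,0,1.])
    else: u=np.r_[v,1]
    w=R.T@u; o=-R.T@t; return o+w*(z-o[2])/w[2]
E
python3 - <<'E'
from h import *
for n in ['scene','side','wrist']:
    c=cam(n); cv2.imwrite(f'pics/{n}0.png',c[0]); print(n,-c[2].T@c[3])
    for q in ['rod_grip','rod_hook','red_knob','red_box','blue_knob']:
        print(q,[(np.round(d['centre'],3).tolist(),round(d['conf'],2)) for d in bot.tip_of(n,q)])
a=[cv2.imread(f'pics/{n}0.png') for n in ['scene','side']]
E
```

```text
pics
scene [1.29121416 0.66222236 0.75388483]
rod_grip [([0.487, 0.352, 0.015], 0.95), ([0.301, 0.302, 0.007], 0.81), ([0.608, 0.494, 0.009], 0.62)]
rod_hook [([0.65, 0.325, 0.015], 0.95), ([0.309, 0.433, 0.01], 0.77), ([0.73, 0.432, 0.012], 0.56), ([0.684, 0.167, 0.04], 0.4)]
red_knob [([0.688, 0.164, 0.042], 0.73)]
red_box [([0.723, 0.147, -0.0], 0.75)]
blue_knob [([0.688, -0.074, 0.044], 0.58)]
side [0.48412481 1.01397058 1.01589768]
rod_grip [([0.487, 0.357, 0.01], 0.91), ([0.306, 0.308, 0.013], 0.73), ([0.609, 0.488, 0.01], 0.62)]
rod_hook [([0.661, 0.324, 0.014], 0.96), ([0.726, 0.436, 0.008], 0.56)]
red_knob [([0.691, 0.159, 0.041], 0.65), ([0.484, 0.353, 0.01], 0.43)]
red_box [([0.727, 0.144, 0.0], 0.55)]
blue_knob [([0.684, -0.074, 0.043], 0.5)]
wrist [0.54925373 0.0693872  0.37437078]
rod_grip []
rod_hook []
red_knob [([0.688, 0.162, 0.044], 0.87)]
red_box [([0.723, 0.146, -0.002], 0.85)]
blue_knob [([0.681, -0.075, 0.042], 0.56)]
```

View pics/scene0.png

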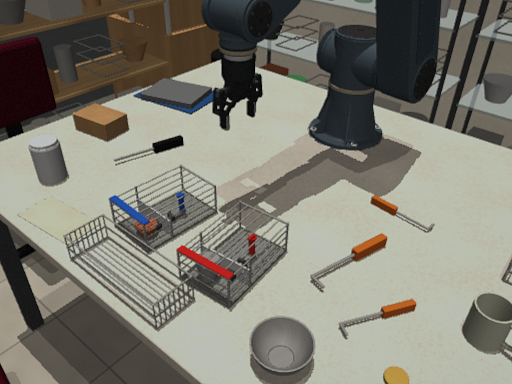

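View pics/wrist0.png

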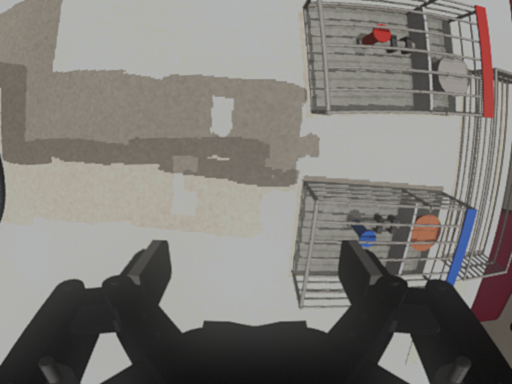

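The scene shows three orange rods: the largest has its handle at px (370,247) and its hook at (318,283). The red cage is at (235,255) with its open front towards the robot, and the blue cage is on its right. Next I'll measure the yaw of the cage and the rod.

Run:
```python
from h import *
c=cam('wrist'); hsv=cv2.cvtColor(c[0],cv2.COLOR_BGR2HSV)
m=(((hsv[...,0]<6)|(hsv[...,0]>174))&(hsv[...,1]>170)&(hsv[...,2]>90)).astype(np.uint8)
n,l,s,_=cv2.connectedComponentsWithStats(m)
for i in range(1,n):
    if s[i,4]<100: continue
    ys,xs=np.nonzero(l==i); print(s[i])
    if xs.mean()>450 and xs.mean()<500:
        P=np.array([ray('wrist',c,(x,y),.087)[:2] for x,y in zip(xs,ys)]).astype(np.float32)
        r=cv2.minAreaRect(P); print('strip',r); print(P.mean(0))
for nme in ['scene','side']:
    c=cam(nme); hsv=cv2.cvtColor(c[0],cv2.COLOR_BGR2HSV)
    m=((hsv[...,0]>6)&(hsv[...,0]<18)&(hsv[...,1]>190)&(hsv[...,2]>110)).astype(np.uint8)
    n,l,s,_=cv2.connectedComponentsWithStats(m)
    for i in range(1,n):
        if s[i,4]<80: continue
        ys,xs=np.nonzero(l==i)
        P=np.array([ray(nme,c,(x,y),.02)[:2] for x,y in zip(xs,ys)]).astype(np.float32)
        print(nme,s[i],cv2.minAreaRect(P), 'line',cv2.fitLine(P,cv2.DIST_L2,0,.01,.01).ravel())
    if nme=='side': 
        cv2.imwrite('pics/side1.png',cv2.resize(c[0],(800,600),interpolation=cv2.INTER_CUBIC))
```

```text
[373  29  18  13 172]
scene [373 196  24  14  91] ((0.30581194162368774, 0.30138954520225525), (0.07259797304868698, 0.014563830569386482), 82.7542724609375) line [0.12981719 0.9915379  0.3059089  0.30231193]
scene [353 234  34  19 230] ((0.476656049489975, 0.3516456186771393), (0.01950214058160782, 0.09925586730241776), 73.84077453613281) line [ 0.9645237  -0.26399648  0.47643554  0.3519574 ]
scene [382 300  34  13 196] ((0.6088517904281616, 0.489962100982666), (0.01429606880992651, 0.07292816042900085), 57.862998962402344) line [ 0.8463102  -0.53269035  0.6093773   0.4897294 ]
side [255 281  33  13 180] ((0.48553627729415894, 0.3539527356624603), (0.017580881714820862, 0.09701685607433319), 74.52413177490234) line [ 0.95934045 -0.28225157  0.48486874  0.3540102 ]
side [212 324  23  17 120] ((0.6102859377861023, 0.49349838495254517), (0.012359494343400002, 0.0713806226849556), 57.94837951660156) line [ 0.8432942  -0.5374522   0.60957587  0.49376884]
```

View pics/side1.png

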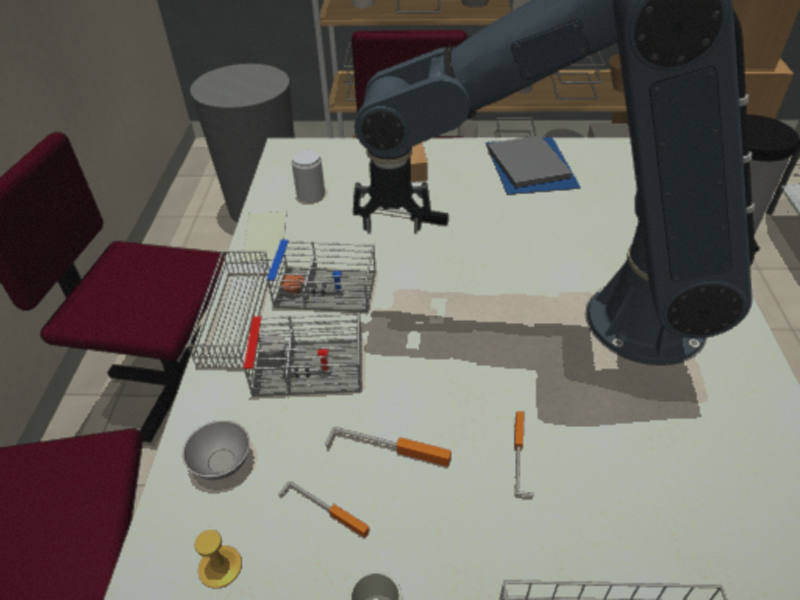

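The side view confirms the largest orange rod lies at px (330–450, 430–460), with its hook bent towards +y. The red cage is at (305,355).

```bash
cat >> h.py <<'E'
from scipy.spatial.transform import Rotation as Ro
def rel(target,yaw):
    "shift/twist in tool axes to world target and tool-x yaw (mod pi, nearest)"
    o=bot.get_obs(); R=Ro.from_quat(o['tcp_rot']).as_matrix(); p=np.array(o['position'])
    y0=np.arctan2(R[1,0],R[0,0]); d=(yaw-y0+np.pi/2)%np.pi-np.pi/2
    print('pos',p.round(4),'toolx yaw',np.degrees(y0).round(2),'z',R[:,2].round(3),'t',o['time_s'],'w',o['gripper_width'],'F',np.round(o['ft_force'],2))
    print('linear',(R.T@(np.array(target)-p)).round(4),'twist',round(d*np.sign(R[2,2]),4))
def strip(c,z=.087):
    hsv=cv2.cvtColor(c[0],cv2.COLOR_BGR2HSV)
    m=(((hsv[...,0]<8)|(hsv[...,0]>172))&(hsv[...,1]>150)&(hsv[...,2]>60)).astype(np.uint8)
    n,l,s,_=cv2.connectedComponentsWithStats(m)
    for i in range(1,n):
        if s[i,4]<60: continue
        ys,xs=np.nonzero(l==i); P=np.array([ray('wrist',c,(x,y),z)[:2] for x,y in zip(xs,ys)]).astype(np.float32)
        print('red',s[i],cv2.minAreaRect(P))
E
python3 - <<'E'
from h import *
strip(cam('wrist'))
rel([.482,.353,.13],np.radians(-16))
print(bot.get_obs()['joints'])
E
```

```text
red [475   6  19 111 997] ((0.8269322514533997, 0.1524656116962433), (0.018299875780940056, 0.1379755288362503), 4.329703330993652)
red [372  28  19  14 195] ((0.6781263947486877, 0.15406125783920288), (0.020799268037080765, 0.013638913631439209), 3.815589666366577)
red [472 280  40  41 484] ((0.933406412601471, -0.20403608679771423), (0.08850571513175964, 0.07521165907382965), 12.034066200256348)
pos [0.55   0.     0.2313] toolx yaw 90.0 z [ 0.  0. -1.] t 1.1 w 0.0853242489058433 F [-0.1  -0.51 -0.88]
linear [ 0.353  -0.068   0.1013] twist -1.2915
[-8.45793115e-02  3.50670072e-01  1.65180087e+00  1.35781499e-06
  1.13911989e+00 -8.46083225e-02]
```

>>> {"name": "send_rows", "arguments": {
  "series": [
    {"linear": [0.05, -0.01, 0.01], "twist": -0.18, "hand": 1},
    {"linear": [0.1, -0.02, 0.03], "twist": -0.36, "hand": 1},
    {"linear": [0.15, -0.03, 0.04], "twist": -0.54, "hand": 1},
    {"linear": [0.2, -0.04, 0.05], "twist": -0.72, "hand": 1},
    {"linear": [0.25, -0.05, 0.07], "twist": -0.9, "hand": 1},
    {"linear": [0.3, -0.06, 0.08], "twist": -1.08, "hand": 1},
    {"linear": [0.34, -0.065, 0.09], "twist": -1.25, "hand": 1},
    {"linear": [0.353, -0.068, 0.1], "twist": -1.29, "hand": 1},
    {"linear": [0.353, -0.068, 0.1], "twist": -1.29, "hand": 1},
    {"linear": [0.353, -0.068, 0.1], "twist": -1.29, "hand": 1}
  ]
}}

```text
time_s: 2.35
position: [0.4824, 0.352, 0.1316]
tcp_rot: [0.141, 0.99, -0.0, 0.0]
ft_force: [0.2, 0.2, 0.0]
gripper_width: 0.0857
```

Run:
```python
from h import *
c=cam('wrist'); cv2.imwrite('pics/w2.png',c[0])
hsv=cv2.cvtColor(c[0],cv2.COLOR_BGR2HSV)
m=((hsv[...,0]>6)&(hsv[...,0]<18)&(hsv[...,1]>170)&(hsv[...,2]>90)).astype(np.uint8)
n,l,s,_=cv2.connectedComponentsWithStats(m)
for i in range(1,n):
    if s[i,4]<80: continue
    ys,xs=np.nonzero(l==i); P=np.array([ray('wrist',c,(x,y),.03)[:2] for x,y in zip(xs,ys)]).astype(np.float32)
    print(s[i],cv2.minAreaRect(P))
for q in ['rod_grip','rod_hook']: print(q,[(np.round(d['centre'],3).tolist(),round(d['conf'],2)) for d in bot.tip_of('wrist',q)])
rel([.482,.353,.005],np.radians(-16))
```

```text
[110   6  77  33 994] ((0.3104734420776367, 0.3052695691585541), (0.0709640383720398, 0.012895112857222557), 82.19468688964844)
rod_grip [([0.613, 0.493, 0.011], 0.64), ([0.487, 0.356, 0.017], 0.63), ([0.306, 0.306, 0.011], 0.55)]
rod_hook []
pos [0.4825 0.3522 0.1318] toolx yaw 163.79 z [ 0.001  0.    -1.   ] t 2.5 w 0.08547655236226237 F [-0.08 -0.19  0.22]
linear [0.0008 0.0006 0.1268] twist -0.0037
```

View pics/w2.png

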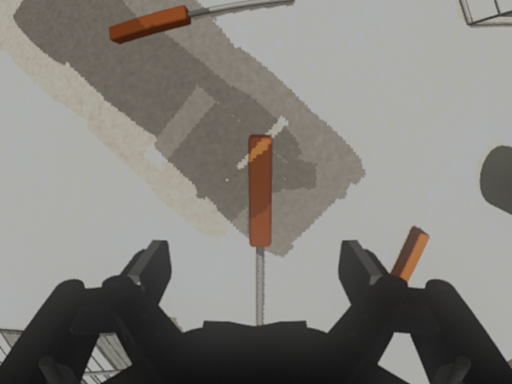

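The handle runs vertically in the image from px (260,135) to (260,246), well aligned with the tool, and the bar continues towards the fingers.

Run:
```python
from h import *
c=cam('wrist')
a=[ray('wrist',c,p,.03) for p in [(260.5,137),(260.5,247),(249.5,192),(271.5,192),(260.5,318)]]
a[4]=ray('wrist',c,(260.5,318),.015)
for x in a: print(x.round(4))
d=a[4]-a[0]; print(np.degrees(np.arctan2(d[1],d[0])), np.linalg.norm(a[0]-a[1]),(a[0]+a[1])/2,np.linalg.norm(a[2]-a[3]))
hsv=cv2.cvtColor(c[0],cv2.COLOR_BGR2HSV); print(hsv[200,255:265:4],)
m=((hsv[...,0]<20)&(hsv[...,1]>150)&(hsv[...,2]>60)).astype(np.uint8); m[:, :230]=0;m[:,290:]=0
ys,xs=np.nonzero(m[100:260]); ys+=100
P=np.array([ray('wrist',c,(x,y),.03)[:2] for x,y in zip(xs,ys)]).astype(np.float32); print(len(P),cv2.minAreaRect(P))
```

```text
[0.4376 0.3697 0.03  ]
[0.5331 0.3426 0.03  ]
[0.4802 0.3478 0.03  ]
[0.4854 0.3659 0.03  ]
[0.6269 0.3166 0.015 ]
-15.675079828787913 0.09934056192486898 [0.48535124 0.35614673 0.03      ] 0.01885344672955364
[[ 10 156 113]
 [ 10 158 113]
 [ 10 157 112]]
1822 ((0.47700220346450806, 0.35758736729621887), (0.01791934296488762, 0.08418314903974533), 73.93146514892578)
```

>>> {"name": "send_rows", "arguments": {
  "series": [
    {"linear": [-0.0015, 0.0045, 0.04], "twist": 0, "hand": 1},
    {"linear": [-0.0015, 0.0045, 0.08], "twist": 0, "hand": 1},
    {"linear": [-0.0015, 0.0045, 0.11], "twist": 0, "hand": 1},
    {"linear": [-0.0015, 0.0045, 0.127], "twist": 0, "hand": 1},
    {"linear": [-0.0015, 0.0045, 0.127], "twist": 0, "hand": 1},
    {"linear": [-0.0015, 0.0045, 0.127], "twist": 0, "hand": 0},
    {"linear": [-0.0015, 0.0045, 0.127], "twist": 0, "hand": 0},
    {"linear": [-0.0015, 0.0045, 0.127], "twist": 0, "hand": 0},
    {"linear": [-0.0015, 0.0045, 0.127], "twist": 0, "hand": 0},
    {"linear": [-0.0015, 0.0045, 0.127], "twist": 0, "hand": 0},
    {"linear": [-0.0015, 0.0045, 0.127], "twist": 0, "hand": 0},
    {"linear": [-0.0015, 0.0045, 0.127], "twist": 0, "hand": 0},
    {"linear": [-0.0015, 0.0045, 0.127], "twist": 0, "hand": 0}
  ]
}}

```text
time_s: 4.18
position: [0.485, 0.3572, 0.0049]
tcp_rot: [0.14, 0.99, 0.0, 0.0]
ft_force: [-1.0, 0.2, 5.8]
gripper_width: 0.0191
```

Run:
```python
from h import *
rel([.4175,.0874,.035],np.radians(4.3))
```

```text
pos [0.485  0.3572 0.0049] toolx yaw 163.91 z [ 0.001  0.001 -1.   ] t 4.175 w 0.01914146833976211 F [-0.96  0.2   5.84]
linear [-0.0099 -0.2779 -0.0303] twist -0.3559
```

>>> {"name": "send_rows", "arguments": {
  "series": [
    {"linear": [0, 0, -0.015], "twist": 0, "hand": 0},
    {"linear": [0, 0, -0.03], "twist": 0, "hand": 0},
    {"linear": [0, -0.03, -0.03], "twist": -0.04, "hand": 0},
    {"linear": [-0.002, -0.07, -0.03], "twist": -0.1, "hand": 0},
    {"linear": [-0.004, -0.11, -0.03], "twist": -0.16, "hand": 0},
    {"linear": [-0.006, -0.15, -0.03], "twist": -0.22, "hand": 0},
    {"linear": [-0.008, -0.19, -0.03], "twist": -0.28, "hand": 0},
    {"linear": [-0.01, -0.23, -0.03], "twist": -0.33, "hand": 0},
    {"linear": [-0.01, -0.26, -0.03], "twist": -0.356, "hand": 0},
    {"linear": [-0.01, -0.278, -0.03], "twist": -0.356, "hand": 0},
    {"linear": [-0.01, -0.278, -0.03], "twist": -0.356, "hand": 0},
    {"linear": [-0.01, -0.278, -0.03], "twist": -0.356, "hand": 0}
  ]
}}

```text
time_s: 5.68
position: [0.4178, 0.0875, 0.0348]
tcp_rot: [-0.038, 0.999, 0.0, 0.001]
ft_force: [0.3, 0.6, -0.9]
gripper_width: 0.0186
```

Run:
```python
from h import *
B=np.array([.724,.1455]); t=np.radians(4.3); Rb=np.array([[np.cos(t),-np.sin(t)],[np.sin(t),np.cos(t)]])
for n in ['scene','side','wrist']:
    c=cam(n)
    for q in ['rod_grip','rod_hook','red_knob','red_box']:
        for d in bot.tip_of(n,q)[:2]:
            p=np.array(d['centre']); print(n,q,p.round(3),round(d['conf'],2),'box',(Rb.T@(p[:2]-B)).round(4))
    if n!='wrist':
        f=c[0]; a=f[170:320,150:350] if n=='scene' else f[170:300,130:330]
        cv2.imwrite(f'pics/{n}3.png',cv2.resize(a,None,fx=4,fy=4,interpolation=cv2.INTER_CUBIC)[:600])
rel([.4175,.0874,.035],np.radians(4.3))
```

```text
scene rod_grip [0.606 0.489 0.014] 0.86 box [-0.092   0.3517]
scene rod_grip [0.304 0.304 0.01 ] 0.55 box [-0.4071  0.1891]
scene rod_hook [0.31  0.434 0.011] 0.91 box [-0.3907  0.3185]
scene rod_hook [0.591 0.119 0.047] 0.66 box [-0.1344 -0.0161]
scene red_knob [0.687 0.166 0.042] 0.6 box [-0.0353  0.0232]
scene red_box [0.722 0.146 0.002] 0.81 box [-0.002   0.0011]
side rod_grip [0.606 0.488 0.011] 0.86 box [-0.092   0.3504]
side rod_grip [0.308 0.301 0.016] 0.67 box [-0.4035  0.1867]
side rod_hook [0.728 0.435 0.01 ] 0.79 box [0.0253 0.2883]
side rod_hook [0.598 0.119 0.047] 0.63 box [-0.1272 -0.0169]
side red_knob [0.598 0.116 0.05 ] 0.49 box [-0.1273 -0.0195]
side red_knob [0.689 0.16  0.04 ] 0.39 box [-0.0336  0.017 ]
side red_box [ 0.727  0.146 -0.001] 0.82 box [ 0.0027 -0.0002]
wrist rod_grip [0.424 0.085 0.049] 0.85 box [-0.3036 -0.0376]
pos [0.4172 0.087  0.0343] toolx yaw -175.69 z [-0.  0. -1.] t 6.425 w 0.018582795797947572 F [-0.26  0.69 -2.07]
linear [-0.0003  0.0003 -0.0007] twist 0.0001
```

View pics/side3.png

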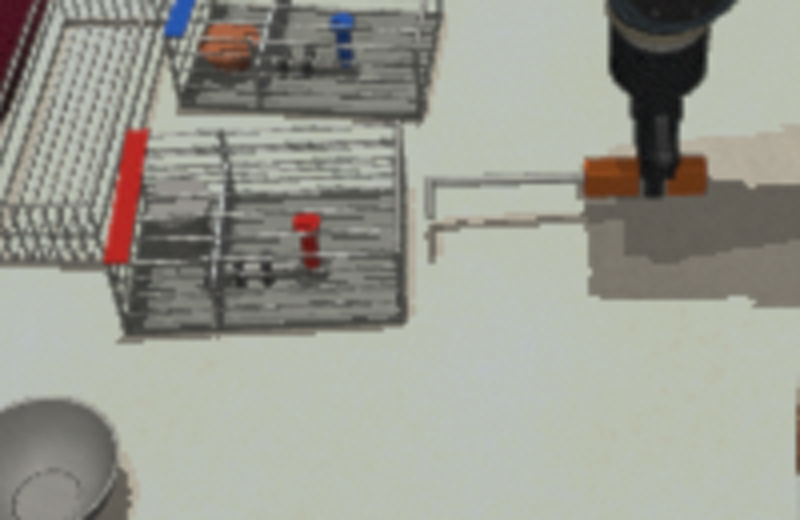

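The rod is level. The hook measures (-0.131, -0.0165, 0.047) in the box frame, against an expected (-0.135, -0.0175). The way in at px (405,190) is clear, so I'll enter and then shift sideways behind the knob.

>>> {"name": "send_rows", "arguments": {
  "series": [
    {"linear": [-0.02, 0, 0], "twist": 0, "hand": 0},
    {"linear": [-0.04, 0, 0], "twist": 0, "hand": 0},
    {"linear": [-0.06, 0, 0], "twist": 0, "hand": 0},
    {"linear": [-0.08, 0, 0], "twist": 0, "hand": 0},
    {"linear": [-0.1, 0, 0], "twist": 0, "hand": 0},
    {"linear": [-0.115, 0, 0], "twist": 0, "hand": 0},
    {"linear": [-0.122, 0, 0], "twist": 0, "hand": 0},
    {"linear": [-0.122, 0, 0], "twist": 0, "hand": 0},
    {"linear": [-0.122, 0.01, 0], "twist": 0, "hand": 0},
    {"linear": [-0.122, 0.02, 0], "twist": 0, "hand": 0},
    {"linear": [-0.122, 0.03, 0], "twist": 0, "hand": 0},
    {"linear": [-0.122, 0.038, 0], "twist": 0, "hand": 0},
    {"linear": [-0.122, 0.038, 0], "twist": 0, "hand": 0}
  ]
}}

```text
time_s: 8.05
position: [0.5359, 0.1348, 0.0343]
tcp_rot: [-0.038, 0.999, -0.0, 0.0]
ft_force: [-0.4, -0.8, -1.0]
gripper_width: 0.0184
```

Run:
```python
from h import *
c=cam('side'); cv2.imwrite('pics/side4.png',cv2.resize(c[0][190:260,140:330],(760,280),interpolation=cv2.INTER_CUBIC))
c=cam('scene'); cv2.imwrite('pics/scene4.png',cv2.resize(c[0][190:310,160:310],(750,600),interpolation=cv2.INTER_CUBIC))
a=cv2.imread('pics/side4.png');b=cv2.imread('pics/scene4.png')
b=cv2.resize(b,(400,320)); o=np.zeros((600,760,3),np.uint8); o[:280]=a; o[280:,:400]=b; cv2.imwrite('pics/both4.png',o)
rel([.4175,.0874,.035],np.radians(4.3))
```

```text
pos [0.536  0.1341 0.0343] toolx yaw -175.68 z [-0. -0. -1.] t 8.15 w 0.018537949671036037 F [ 0.08 -0.02 -1.72]
linear [ 0.1217 -0.0376 -0.0007] twist 0.0004
```

View pics/both4.png

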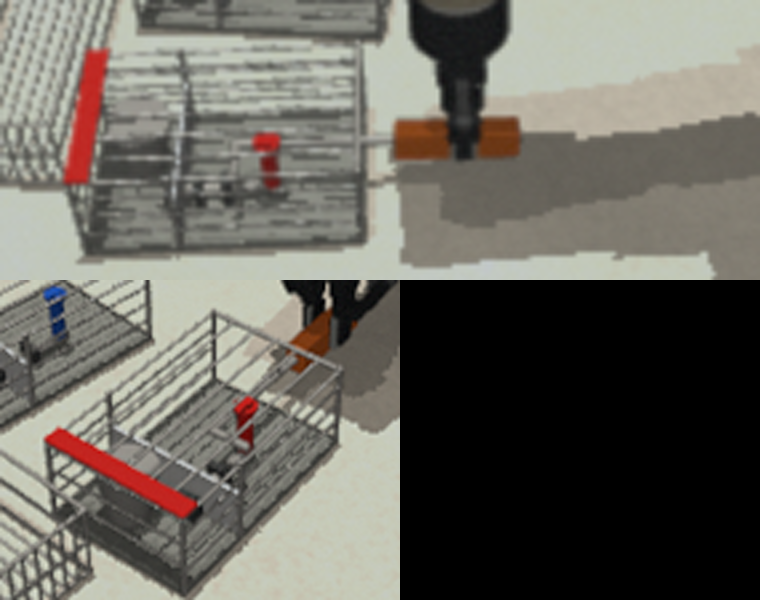

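The hook crosses just behind the red post, at about (235,437) in the lower view. I'll pull in small steps.

>>> {"name": "send_rows", "arguments": {
  "series": [
    {"linear": [0.008, 0, 0], "twist": 0, "hand": 0},
    {"linear": [0.016, 0, 0], "twist": 0, "hand": 0},
    {"linear": [0.023, 0, 0], "twist": 0, "hand": 0},
    {"linear": [0.03, 0, 0], "twist": 0, "hand": 0},
    {"linear": [0.037, 0, 0], "twist": 0, "hand": 0},
    {"linear": [0.043, 0, 0], "twist": 0, "hand": 0},
    {"linear": [0.047, 0, 0], "twist": 0, "hand": 0},
    {"linear": [0.047, 0, 0], "twist": 0, "hand": 0}
  ]
}}

```text
time_s: 9.15
position: [0.4887, 0.1305, 0.0342]
tcp_rot: [-0.038, 0.999, -0.0, -0.0]
ft_force: [0.5, -0.8, -1.3]
gripper_width: 0.0189
```

>>> {"name": "send_rows", "arguments": {
  "series": [
    {"linear": [0.002, 0, 0], "twist": 0, "hand": 0},
    {"linear": [0.003, 0, 0], "twist": 0, "hand": 0},
    {"linear": [0.003, 0, 0], "twist": 0, "hand": 0}
  ]
}}

```text
time_s: 9.52
position: [0.4862, 0.1304, 0.0343]
tcp_rot: [-0.038, 0.999, -0.0, 0.0]
ft_force: [1.7, -1.0, -1.9]
gripper_width: 0.0185
```

>>> {"name": "send_rows", "arguments": {
  "series": [
    {"linear": [0.001, 0, 0], "twist": 0, "hand": 0},
    {"linear": [0.002, 0, 0], "twist": 0, "hand": 0},
    {"linear": [0.002, 0, 0], "twist": 0, "hand": 0}
  ]
}}

```text
time_s: 9.9
position: [0.4841, 0.1302, 0.0343]
tcp_rot: [-0.038, 0.999, 0.0, -0.0]
ft_force: [2.2, 0.5, -1.8]
gripper_width: 0.0185
```

>>> {"name": "send_rows", "arguments": {
  "series": [
    {"linear": [0.001, 0, 0], "twist": 0, "hand": 0},
    {"linear": [0.002, 0, 0], "twist": 0, "hand": 0},
    {"linear": [0.002, 0, 0], "twist": 0, "hand": 0}
  ]
}}

```text
time_s: 10.28
position: [0.482, 0.13, 0.0343]
tcp_rot: [-0.038, 0.999, -0.0, -0.0]
ft_force: [2.4, 0.6, -0.8]
gripper_width: 0.0185
```

Run:
```python
from h import *
B=np.array([.724,.1455]); t=np.radians(4.3); Rb=np.array([[np.cos(t),-np.sin(t)],[np.sin(t),np.cos(t)]])
for n in ['scene','side']:
    c=cam(n)
    for q in ['rod_hook','red_knob']:
        for d in bot.tip_of(n,q)[:3]:
            p=np.array(d['centre']); print(n,q,p.round(3),round(d['conf'],2),'box',(Rb.T@(p[:2]-B)).round(4))
    f=c[0]; a=f[190:310,160:310] if n=='scene' else f[170:290,140:290]
    cv2.imwrite(f'pics/{n}5.png',a)
o=np.hstack([cv2.imread('pics/scene5.png'),cv2.imread('pics/side5.png')]); cv2.imwrite('pics/both5.png',cv2.resize(o,(800,320),interpolation=cv2.INTER_CUBIC))
rel([.4175,.0874,.035],np.radians(4.3))
```

```text
scene rod_hook [0.656 0.16  0.051] 0.93 box [-0.0669  0.0195]
scene rod_hook [0.73  0.432 0.014] 0.78 box [0.0274 0.2847]
scene rod_hook [0.312 0.435 0.012] 0.72 box [-0.3891  0.32  ]
scene red_knob [0.648 0.16  0.037] 0.59 box [-0.075   0.0197]
side rod_hook [0.314 0.435 0.013] 0.73 box [-0.3872  0.3196]
side rod_hook [0.664 0.164 0.048] 0.54 box [-0.059   0.0225]
side rod_hook [0.726 0.437 0.01 ] 0.53 box [0.0243 0.2901]
side red_knob [0.652 0.159 0.04 ] 0.58 box [-0.0711  0.0192]
pos [0.4821 0.1301 0.0343] toolx yaw -175.69 z [-0. -0. -1.] t 10.575 w 0.018353830336632876 F [ 2.42  0.34 -1.1 ]
linear [ 0.0676 -0.0377 -0.0007] twist 0.0002
```

View pics/both5.png

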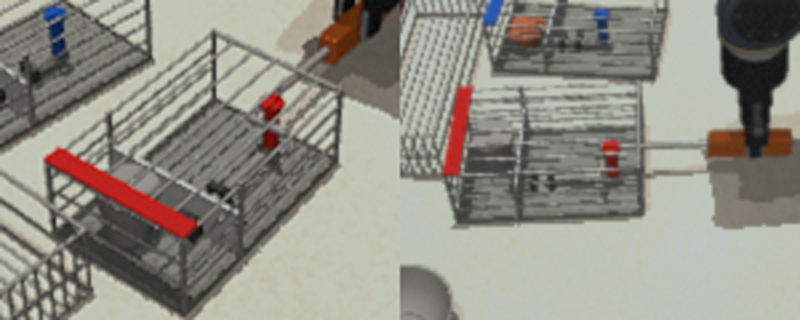

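The knob is now near the front, about 38 mm drawn, but there is no stop force yet. I'll keep pulling until I feel the stop.

>>> {"name": "send_rows", "arguments": {
  "series": [
    {"linear": [0.001, 0, 0], "twist": 0, "hand": 0},
    {"linear": [0.0015, 0, 0], "twist": 0, "hand": 0},
    {"linear": [0.0015, 0, 0], "twist": 0, "hand": 0}
  ]
}}

```text
time_s: 10.95
position: [0.4816, 0.13, 0.0346]
tcp_rot: [-0.038, 0.999, 0.0, 0.001]
ft_force: [6.3, 0.9, -2.8]
gripper_width: 0.0188
```

>>> {"name": "send_rows", "arguments": {
  "series": [
    {"linear": [0.001, 0, 0], "twist": 0, "hand": 0},
    {"linear": [0.0015, 0, 0], "twist": 0, "hand": 0},
    {"linear": [0.0015, 0, 0], "twist": 0, "hand": 0}
  ]
}}

```text
time_s: 11.32
position: [0.4813, 0.1301, 0.0349]
tcp_rot: [-0.037, 0.999, 0.0, 0.002]
ft_force: [11.1, 1.3, -4.5]
gripper_width: 0.019
```

The stop is reached: force rises to 11 N with almost no further motion. Next I unhook by going in, sideways, and out.

>>> {"name": "send_rows", "arguments": {
  "series": [
    {"linear": [-0.007, 0, 0], "twist": 0, "hand": 0},
    {"linear": [-0.014, 0, 0], "twist": 0, "hand": 0},
    {"linear": [-0.014, 0, 0], "twist": 0, "hand": 0},
    {"linear": [-0.014, -0.012, 0], "twist": 0, "hand": 0},
    {"linear": [-0.014, -0.025, 0], "twist": 0, "hand": 0},
    {"linear": [-0.014, -0.04, 0], "twist": 0, "hand": 0},
    {"linear": [-0.014, -0.04, 0], "twist": 0, "hand": 0},
    {"linear": [-0.014, -0.04, 0], "twist": 0, "hand": 0},
    {"linear": [0.005, -0.04, 0], "twist": 0, "hand": 0},
    {"linear": [0.025, -0.04, 0], "twist": 0, "hand": 0},
    {"linear": [0.045, -0.04, 0], "twist": 0, "hand": 0},
    {"linear": [0.065, -0.04, 0], "twist": 0, "hand": 0},
    {"linear": [0.085, -0.04, 0], "twist": 0, "hand": 0},
    {"linear": [0.1, -0.04, 0], "twist": 0, "hand": 0},
    {"linear": [0.1, -0.04, 0], "twist": 0, "hand": 0}
  ]
}}

```text
time_s: 13.2
position: [0.3819, 0.0826, 0.0344]
tcp_rot: [-0.038, 0.999, -0.0, -0.0]
ft_force: [0.9, 0.2, -1.3]
gripper_width: 0.0187
```

Run:
```python
from h import *
B=np.array([.724,.1455]); t=np.radians(4.3); Rb=np.array([[np.cos(t),-np.sin(t)],[np.sin(t),np.cos(t)]])
for n in ['scene','side']:
    c=cam(n); cv2.imwrite(f'pics/{n}6.png',c[0][170:310,140:380] if n=='scene' else c[0][160:300,130:370])
    for q in ['rod_hook','red_knob']:
        for d in bot.tip_of(n,q)[:3]:
            p=np.array(d['centre']); print(n,q,p.round(3),round(d['conf'],2),'box',(Rb.T@(p[:2]-B)).round(4))
o=np.vstack([cv2.imread('pics/scene6.png'),cv2.imread('pics/side6.png')]); cv2.imwrite('pics/both6.png',cv2.resize(o,(514,600),interpolation=cv2.INTER_CUBIC))
rel([.485,.357,.035],np.radians(-16))
```

```text
scene rod_hook [0.728 0.433 0.012] 0.64 box [0.0253 0.2868]
scene rod_hook [0.306 0.434 0.011] 0.59 box [-0.3949  0.3188]
scene rod_hook [0.553 0.115 0.05 ] 0.57 box [-0.1732 -0.0175]
scene red_knob [0.385 0.082 0.044] 0.65 box [-0.3425 -0.0383]
scene red_knob [0.647 0.163 0.039] 0.54 box [-0.0751  0.0236]
side rod_hook [0.562 0.115 0.05 ] 0.91 box [-0.1637 -0.0186]
side rod_hook [0.728 0.438 0.01 ] 0.81 box [0.0261 0.2909]
side rod_hook [0.311 0.433 0.012] 0.65 box [-0.39    0.3179]
side red_knob [0.652 0.158 0.038] 0.41 box [-0.0704  0.0179]
pos [0.383  0.0825 0.0343] toolx yaw -175.69 z [ 0.  0. -1.] t 13.5 w 0.018996075092419643 F [-0.18  0.33 -0.97]
linear [-0.1223  0.2661 -0.0007] twist 0.3544
```

View pics/both6.png

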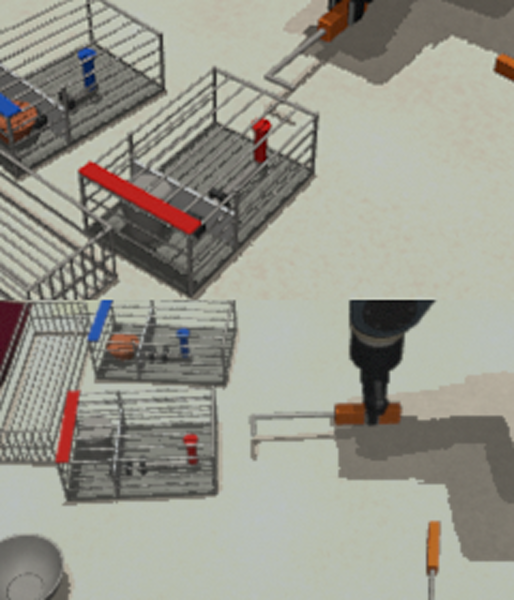

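The knob stays drawn at about -0.073 in the box frame, 39–40 mm of travel. The blue bolt is shut and the rod is clear at px (255,430). I'll return the rod to its original bare spot, lifting it and keeping clear of the cage corner.

>>> {"name": "send_rows", "arguments": {
  "series": [
    {"linear": [0, 0, -0.03], "twist": 0, "hand": 0},
    {"linear": [0, 0.04, -0.04], "twist": 0, "hand": 0},
    {"linear": [0, 0.08, -0.04], "twist": 0, "hand": 0},
    {"linear": [0, 0.12, -0.04], "twist": 0, "hand": 0},
    {"linear": [0, 0.16, -0.04], "twist": 0, "hand": 0},
    {"linear": [0, 0.2, -0.04], "twist": 0, "hand": 0},
    {"linear": [0, 0.24, -0.04], "twist": 0, "hand": 0},
    {"linear": [-0.02, 0.266, -0.04], "twist": 0.05, "hand": 0},
    {"linear": [-0.05, 0.266, -0.04], "twist": 0.13, "hand": 0},
    {"linear": [-0.08, 0.266, -0.04], "twist": 0.21, "hand": 0},
    {"linear": [-0.11, 0.266, -0.04], "twist": 0.3, "hand": 0},
    {"linear": [-0.122, 0.266, -0.03], "twist": 0.354, "hand": 0},
    {"linear": [-0.122, 0.266, -0.01], "twist": 0.354, "hand": 0},
    {"linear": [-0.122, 0.266, 0.01], "twist": 0.354, "hand": 0},
    {"linear": [-0.122, 0.266, 0.02], "twist": 0.354, "hand": 0},
    {"linear": [-0.122, 0.266, 0.025], "twist": 0.354, "hand": 0},
    {"linear": [-0.122, 0.266, 0.025], "twist": 0.354, "hand": 0}
  ]
}}

```text
time_s: 15.62
position: [0.4841, 0.3569, 0.0092]
tcp_rot: [0.139, 0.99, -0.0, -0.0]
ft_force: [0.0, -0.2, -2.6]
gripper_width: 0.0187
```

>>> {"name": "send_rows", "arguments": {
  "series": [
    {"linear": [0, 0, 0.002], "twist": 0, "hand": 0},
    {"linear": [0, 0, 0.004], "twist": 0, "hand": 0},
    {"linear": [0, 0, 0.004], "twist": 0, "hand": 0}
  ]
}}

```text
time_s: 16.0
position: [0.4849, 0.357, 0.0065]
tcp_rot: [0.139, 0.99, 0.0, 0.001]
ft_force: [0.5, -2.0, 8.5]
gripper_width: 0.0189
```

>>> {"name": "send_rows", "arguments": {
  "series": [
    {"linear": [0, 0, -0.001], "twist": 0, "hand": 0.3},
    {"linear": [0, 0, -0.001], "twist": 0, "hand": 1},
    {"linear": [0, 0, -0.001], "twist": 0, "hand": 1},
    {"linear": [0, 0, -0.001], "twist": 0, "hand": 1},
    {"linear": [0, 0, -0.001], "twist": 0, "hand": 1},
    {"linear": [0, 0, -0.001], "twist": 0, "hand": 1},
    {"linear": [0, 0, -0.03], "twist": 0, "hand": 1},
    {"linear": [0, 0, -0.07], "twist": 0, "hand": 1},
    {"linear": [0, 0, -0.12], "twist": 0, "hand": 1},
    {"linear": [0, 0, -0.18], "twist": 0, "hand": 1},
    {"linear": [0, 0, -0.2], "twist": 0, "hand": 1},
    {"linear": [0, 0, -0.2], "twist": 0, "hand": 1},
    {"linear": [0, 0, -0.2], "twist": 0, "hand": 1}
  ]
}}

```text
time_s: 17.62
position: [0.4836, 0.3565, 0.2038]
tcp_rot: [0.139, 0.99, -0.001, -0.001]
ft_force: [-0.2, 0.1, -0.1]
gripper_width: 0.0851
```

Run:
```python
from h import *
B=np.array([.724,.1455]); t=np.radians(4.3); Rb=np.array([[np.cos(t),-np.sin(t)],[np.sin(t),np.cos(t)]])
for n in ['scene','side']:
    c=cam(n); cv2.imwrite(f'pics/{n}7.png',c[0][170:350,140:440] if n=='scene' else c[0][160:340,130:430])
    for q in ['rod_grip','rod_hook','red_knob','blue_knob']:
        for d in bot.tip_of(n,q)[:2]:
            p=np.array(d['centre']); print(n,q,p.round(3),round(d['conf'],2),'box',(Rb.T@(p[:2]-B)).round(4))
o=np.vstack([cv2.imread('pics/scene7.png'),cv2.imread('pics/side7.png')]); cv2.imwrite('pics/both7.png',cv2.resize(o,(500,600),interpolation=cv2.INTER_CUBIC))
```

```text
scene rod_grip [0.61  0.492 0.01 ] 0.82 box [-0.0882  0.3543]
scene rod_grip [0.491 0.352 0.017] 0.73 box [-0.2168  0.2232]
scene rod_hook [0.31  0.434 0.012] 0.69 box [-0.3909  0.3188]
scene rod_hook [0.729 0.436 0.013] 0.69 box [0.027  0.2894]
scene red_knob [0.645 0.162 0.04 ] 0.74 box [-0.0775  0.0225]
scene blue_knob [ 0.686 -0.074  0.045] 0.48 box [-0.0549 -0.2161]
side rod_grip [0.49  0.354 0.011] 0.96 box [-0.2172  0.2256]
side rod_grip [0.607 0.491 0.008] 0.8 box [-0.0906  0.3531]
side rod_hook [0.311 0.435 0.012] 0.72 box [-0.3899  0.3197]
side rod_hook [0.727 0.434 0.009] 0.64 box [0.0244 0.287 ]
side red_knob [0.65  0.158 0.039] 0.6 box [-0.0732  0.0178]
side blue_knob [ 0.683 -0.076  0.045] 0.56 box [-0.0578 -0.2181]
```

View pics/both7.png

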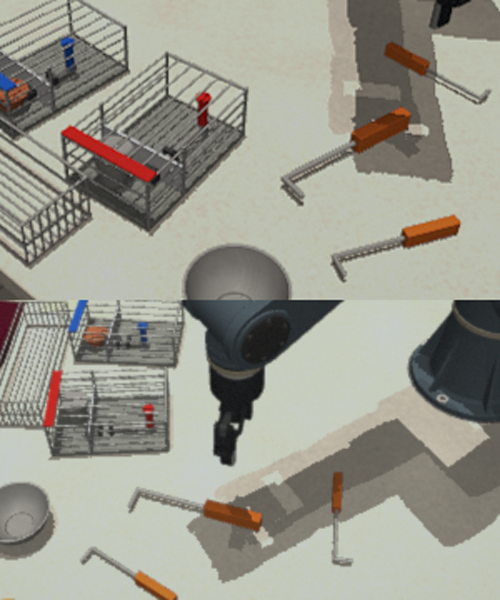

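The rod lies flat on the bare table at px (190,505), clear of everything. The red knob is still drawn, the blue bolt is shut and the gripper is free.

```bash
python3 -c "
from plant import bot
print(bot.hand_in())"
```

```text
the job is handed in; nothing more can be done
None
```

The red bolt is drawn and the job is handed in; the robot's clock read about 18 s of the 51 s allowed. I picked up the largest orange-handled rod, reached its hook in past the red knob and pulled the bolt out. Only the rod was used on the bolt. I then laid the rod back on its original bare spot and let go.

- **Red bolt:** the pull force rose from about 2.4 N to 11 N with almost no further movement, so it is at its stop. Camera readings put the knob 38–42 mm towards the front, with the two cameras differing by about 4 mm.
- **Blue bolt:** unmoved within measurement error.
- **Rod:** it looks flat in both views, with its handle near (0.49, 0.35), clear of both cages and of the other rods. In the final look the detector's top two hits for the hook were the small rods, so I checked this hook by eye only.
- **Forces:** all forces reported at the ends of the moves stayed under 12 N. The gripper was open and clear of everything, 0.2 m above the table.

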